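# Hold the long earbud case over the charging plate

## Task

Draw the long earbud case out from under the oak ledge, carry it over the top of the letter rack without touching the rack, and finish while still holding it about a centimetre above the glass charging plate, so I can see whether its charge light comes on before it goes down. Hold it still and level, centred over the plate with its length along the plate's length, and never let it touch the glass; leave the round earbud case, the key dish and the lip balm tin where they are.

Things in the scene. Friction and masses are not known exactly. Their poses are not given: they have to be found in the camera images.
- long_case: the long earbud case: black plastic rounded bar, 82 long (its x) x 38 wide (its y) x 28 high, edges rounded 7 mm, about 60 g, loose, standing on the table top in one of the two bays of the ledge (either one). Origin: centre of its underside, z up. A little over half its length sticks out of the ledge's open front, its length nearly along the ledge's x; the rest is under the roof. Both ends are alike; it can be pinched across its 38 mm width.
- round_case: the round earbud case (leave it alone): black plastic puck, 52 diameter x 25 high, loose, partly under the roof in the other bay of the ledge. Origin: centre of its underside.
- ledge: the ledge: fixed low oak riser, 60 deep (its x) x 226 wide (its y) x 48 high. Origin: footprint centre at table height; open front on its -x side (towards the robot), 30 mm off. Roof underside 38 above the table; along the back a lip 12 high, 8 thick; side walls and middle divider 10 thick make two bays 98 wide; no floor: things slide on the table. Left or right of the letter rack, the plate on the other side.
- charging_plate: the charging plate: fixed silvery slab with a glass top, 170 long (its x) x 80 wide (its y) x 10 high, a pale round mark 56 across at its centre. Origin: centre of its underside on the table; both ends are alike.
- plate_top (a point): the centre of the charging plate's glass top surface, 10 above the table; axes as the plate's.
- letter_rack: the letter rack between the ledge and the plate: fixed low oak rack with standing envelopes, 260 long (its x, pointing roughly away from the robot) x 44 wide (its y), its envelopes reaching 100 above the table. Origin: centre of its underside at table height.
- key_dish: stainless key dish with keys (leave it alone), loose, 104 diameter x 26 high. Origin: centre of its underside.
- balm_tin: pink plastic lip balm tin with screw-top lid (leave it alone), loose, 45 diameter x 20 high. Origin: centre of its underside.
Mind the look-alikes: they are no part of the job. What is shaped like the ledge but green or turquoise is not meant. Leave any purple look-alike of the charging_plate alone.

How it is judged:
By the outcome, as a careful person would: the job done as asked, in the order asked, and still so for the second after the job is handed in, while the arm keeps its last pose, push and grip.
It also fails if it takes over 54 s, if anything falls off the work surface, if the arm or the gripper's body presses on something with over 40 N, if the wrist force passes 120 N, or if a joint passes its speed limit or range.

## Robot

A 7-joint arm with a two-finger parallel gripper is mounted at the origin on the work surface. World frame = base frame: x ahead of the robot, y to its left, z up, the work surface at z = 0. Lengths are in m, angles in rad, forces in N, time in s.
With the tool pointing down it reaches from about 0.4 to 0.875 m from the base axis. Payload 19.3 kg.
Tool frame: the origin (TCP) lies midway between the tips of the shut fingers; the grasp point (between the pads) lies 19 mm behind it (bot.grip_point_offset is the distance from the TCP to the grasp point, in m); z points along the fingers, y is the direction in which the jaws open and shut (so a half turn about z gives the same grasp; the last joint's range is limited). The gripper opens to 85 mm and grips with 20 to 120 N. Pads are 22 mm wide; open, the fingers measure 114 mm over their backs; the gripper's body (76 mm by 85 mm) begins 54 mm behind the grasp point. The pads swing forward as they close: fully open they stand 13 mm farther back than shut.
Start: joints at [-1.257, 0.521, -0.036, 1.599, 0.021, 1.021, -0.113], TCP at [0.234, 0.58, 0.231] pointing down, gripper open.
Joint ranges: [-2.91, 2.91], [-0.3, 2.13], [-1.5, 1.42], [0.17, 2.43], [-1.26, 4.41], [0.16, 1.93], [-2.52, 2.52]. Speed limits (rad/s): [1.89, 1.89, 2.39, 2.39, 3.01, 3.01, 3.01].

## Interface

Orientations are given as [roll, pitch, yaw] about the fixed x, y, z axes, in that order (R = Rz(yaw) Ry(pitch) Rx(roll)).
In Python, from workcell import bot, viewer, workorder gives the robot as it stands.
- The arm moves only by the tool move_arm, never from a script. Its argument "plan" is a list of rows, each a list of 6 numbers: the shift along the tool's x, y, z scaled (see below), then the turn, a rotation vector about the tool's x, y, z scaled (see below). A call has 1 to 5 rows; each row shifts and turns the commanded pose from where the row before left it, along the tool's axes as they then stand; what a row does not reach is not made up. The controller multiplies each number of a shift by 0.025 m and each number of a turn by pi rad. A row lasts 1/10 s, in which the tool goes at most 50 mm and 8.59 degrees, less where a joint would pass 70% of its speed; a pose out of reach is approached as far as the arm can. A call with a number of a shift or a turn outside -1 to 1 is refused whole. A call with a gripper value outside its range is refused whole. "claw" is the closure, from -1 (fully open) to 1 (shut), so that 0 is half open, set as the call begins (left out, the last holds). The fingers move at their own pace and stop on an object; "force" is the grip in N (left out, the last holds). Time passes only in rows, so rows that do not move let the fingers close. It gives the time, the measured TCP pose, the force and the opening at its end, in the units of the state.
- bot.observe(): the state, without advancing time (a new reading comes with each control period).
- viewer.grab_frame(name): name is "side" or "top" or "wrist"; returns the picture (420x560x3 uint8, red, green, blue); there is no depth.
- viewer.camera_info(name): a dict with "K" (3x3 intrinsics, pixels), "R" (3x3) and "t" (3): a world point X has camera coordinates R X + t. Camera axes: x right, y down, z forward; pixel columns grow to the right and rows downward; lengths in m; the calibration is good to about 2 mm. A picture is of the moment at which its call begins: read the wrist's pose just before it. camera_info takes no time and is no camera call; for the wrist camera it gives the pose at the moment of the call.
- workorder.job_done(): hands the job in, once; it reports no verdict.
The state is a dict: "clock": time; "qpos": joint angles; "qd": joint speeds; "joint_efforts": joint torques, N m; "position": TCP position; "tool_rot": TCP orientation; "force": force on the tool from outside, world axes, zero at the start; "moment": the same for the moment, N m; "grip_width": finger opening in m.
Only numpy, scipy, OpenCV 4.12 (cv2) and the standard library are available. Lean on these libraries where they do the work, as an engineer would, in place of code of your own. Each camera call takes 0.05 s, during which the arm holds its last target.

## Working session

There is one attempt and no reset: what is moved stays moved. The work goes in short steps, Python scripts to look and compute and a tool call to move; the robot and the scene stay as the last step left them, time stands still between calls to the robot, and variables do not carry over. Pictures are saved under pics/ and viewed, and the job is handed in when it is done.

Besides the shell and the picture viewer there is one more tool, called after "Call:" in YAML: its name, and indented under it one key for each argument. move_arm: Moves the arm, as the interface text tells. Shifts and turns lie within -1 to 1; 1 stands for 0.025 m of shift or pi rad of turn. Its arguments: {"type":"object","properties":{"plan":{"type":"array","items":{"type":"array","items":{"type":"number"}}},"claw":{"type":"number"},"force":{"type":"number"}},"required":["plan"]}

```bash
mkdir -p pics; ls
cat > h.py <<'E'
import numpy as np,cv2
from workcell import bot,viewer,workorder
def save(n,img): cv2.imwrite('pics/'+n+'.png',img[:,:,::-1])
def ray(cam,u,v,z):
    K,R,t=[np.array(cam[k]) for k in('K','R','t')]
    d=R.T@np.linalg.inv(K)@np.array([u,v,1.]); o=-R.T@t
    return o+d*(z-o[2])/d[2]
def proj(cam,X):
    K,R,t=[np.array(cam[k]) for k in('K','R','t')]
    p=K@(R@np.array(X)+t); return p[:2]/p[2]
E
python3 - <<'E'
from h import *
for n in('top','side','wrist'):
    save(n+'0',viewer.grab_frame(n)); c=viewer.camera_info(n); print(n,-np.array(c['R']).T@c['t'],np.array(c['K'])[0])
    np.save(n+'0.npy',np.array([c],dtype=object),allow_pickle=True)
print(bot.observe())
E
```

```text
pics
top [ 0.41717495 -0.08343782  1.42417409] [401.15322027   0.         280.6993026 ]
side [ 0.49414481 -0.84573326  0.83376345] [424.50390012   0.         281.07120276]
wrist [0.16165109 0.60922897 0.37315273] [321.41035323   0.         281.7439747 ]
{'clock': 0.15, 'qpos': array([-1.2571988 ,  0.52186522, -0.03627709,  1.59983436,  0.02119542,
        1.02109626, -0.11280281]), 'qd': array([-9.34297098e-05, -6.59988859e-04,  1.04410482e-03, -1.94057410e-03,
       -1.03426010e-05, -5.46992509e-04, -1.35703091e-04]), 'joint_efforts': array([ 2.27167387e-03, -9.27389002e+01,  1.98078968e+00, -3.70058298e+01,
        1.80044258e-02,  6.24361375e-03,  2.70670279e-05]), 'position': array([0.23399327, 0.57929613, 0.23088121]), 'tool_rot': array([-3.14077742e+00,  7.46665759e-05,  2.75773321e+00]), 'force': array([-0.13218353,  0.17014905, -0.21666395]), 'moment': array([-0.00458091, -0.01566836,  0.00745679]), 'grip_width': 0.08515985624100894}
```

View pics/top0.png

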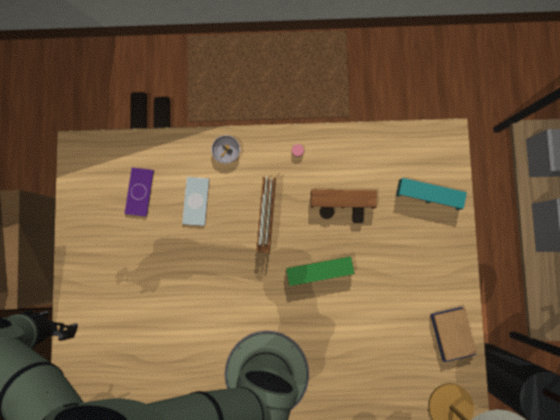

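View pics/side0.png

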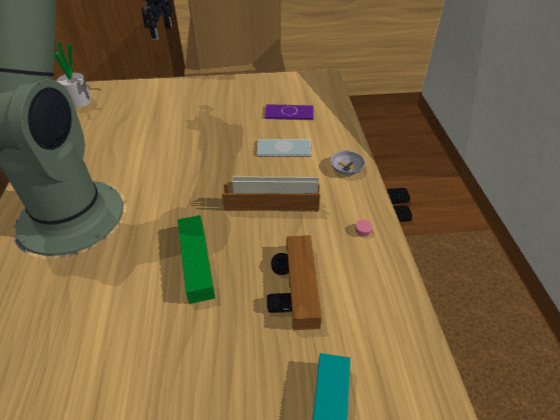

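The top view shows the oak ledge at about (343,198). The round case sticks out at (327,212) and the long bar at (358,215). The rack is at (266,213), the silvery plate at (196,202) and the purple decoy at (139,191). The side view agrees, with the round case at (281,264) and the bar at (279,303).

Run:
```python
from h import *
t=cv2.imread('pics/top0.png');s=cv2.imread('pics/side0.png')
a=cv2.resize(t[165:255,170:390],None,fx=3.6,fy=3.6,interpolation=cv2.INTER_CUBIC)
cv2.imwrite('pics/topcrop.png',a)
b=cv2.resize(s[225:335,240:350],None,fx=5,fy=5,interpolation=cv2.INTER_CUBIC)
cv2.imwrite('pics/sidecrop.png',b)
ct=viewer.camera_info('top');cs=viewer.camera_info('side')
def comp(img,mask,box,name):
    m=np.zeros_like(mask);x0,y0,x1,y1=box;m[y0:y1,x0:x1]=mask[y0:y1,x0:x1]
    n,l,st,ce=cv2.connectedComponentsWithStats(m)
    for i in range(1,n):
        if st[i,4]>40:
            c=max(cv2.findContours((l==i).astype(np.uint8),0,2)[0],key=cv2.contourArea)
            r=cv2.minAreaRect(c); print(name,st[i],ce[i],r)
            yield cv2.boxPoints(r)
g=t.max(2); dark=(g<45).astype(np.uint8)
for b in comp(t,dark,(310,200,380,230),'dark'):
    print(np.array([ray(ct,*p,0.028) for p in b]).round(4))
gs=s.max(2); 
for b in comp(s,(gs<45).astype(np.uint8),(255,245,305,320),'sdark'):
    print(np.array([ray(cs,*p,0.028) for p in b]).round(4))
hsv=cv2.cvtColor(t,cv2.COLOR_BGR2HSV)
pl=((hsv[...,0]>80)&(hsv[...,0]<120)&(hsv[...,2]>120)).astype(np.uint8)
pl=cv2.morphologyEx(pl,cv2.MORPH_CLOSE,np.ones((7,7)))
for b in comp(t,pl,(170,165,220,240),'plate'):
    q=np.array([ray(ct,*p,0.010) for p in b]);print(q.round(4),q.mean(0),[np.linalg.norm(q[i]-q[i-1]) for i in range(4)])
hs=cv2.cvtColor(s,cv2.COLOR_BGR2HSV)
pl=((hs[...,0]>80)&(hs[...,0]<120)&(hs[...,2]>120)).astype(np.uint8);pl=cv2.morphologyEx(pl,cv2.MORPH_CLOSE,np.ones((7,7)))
for b in comp(s,pl,(245,130,320,165),'splate'):
    pass
w=((hsv[...,0]>4)&(hsv[...,0]<16)&(hsv[...,1]>90)&(hsv[...,2]>60)).astype(np.uint8)
for b in comp(t,w,(300,180,385,225),'ledge'):
    q=np.array([ray(ct,*p,0.048) for p in b]);print(q.round(4),q.mean(0),[np.linalg.norm(q[i]-q[i-1]) for i in range(4)])
for p in [(263,178),(275,178),(258,250),(269,250)]: print('rack',ray(ct,*p,0.1).round(3))
```

```text
dark [320 208  14  10 108] [326.52777778 212.0462963 ] ((326.5, 212.5), (9.0, 13.0), 90.0)
[[ 0.5605 -0.2045  0.028 ]
 [ 0.5592 -0.2498  0.028 ]
 [ 0.5277 -0.2485  0.028 ]
 [ 0.529  -0.2033  0.028 ]]
dark [353 208  10  14 136] [357.43382353 214.38970588] ((357.5, 214.5), (13.0, 9.0), 90.0)
[[ 0.5572 -0.3195  0.028 ]
 [ 0.5563 -0.3508  0.028 ]
 [ 0.5108 -0.3486  0.028 ]
 [ 0.5117 -0.3174  0.028 ]]
sdark [271 253  18  22 316] [280.08227848 263.62025316] ((279.3896484375, 263.6758728027344), (21.342689514160156, 16.60909652709961), 85.2363510131836)
[[ 0.5281 -0.2046  0.028 ]
 [ 0.5683 -0.2043  0.028 ]
 [ 0.5657 -0.2671  0.028 ]
 [ 0.5273 -0.2672  0.028 ]]
sdark [267 293  25  20 432] [278.98842593 302.40277778] ((278.8599853515625, 302.4800109863281), (18.360576629638672, 23.963048934936523), 86.8201675415039)
[[ 0.5108 -0.3171  0.028 ]
 [ 0.5641 -0.3188  0.028 ]
 [ 0.5611 -0.365   0.028 ]
 [ 0.5097 -0.3633  0.028 ]]
plate [184 178  24  46 631] [195.5800317  201.35657686] ((195.509033203125, 200.89785766601562), (20.098384857177734, 44.47426986694336), 5.04245138168335)
[[0.526  0.2788 0.01  ]
 [0.6847 0.2641 0.01  ]
 [0.6761 0.1922 0.01  ]
 [0.5177 0.2077 0.01  ]] [0.60109935 0.23568682 0.01      ] [np.float64(0.07158599204208027), np.float64(0.15939719937497246), np.float64(0.07235572720290477), np.float64(0.15919434919474754)]
splate [258 140  52  15 642] [283.26479751 147.2694704 ] ((283.5, 147.0), (14.0, 51.0), 90.0)
ledge [ 310  189   68   20 1175] [343.42808511 198.09702128] ((343.5, 198.5), (19.0, 67.0), 90.0)
[[ 0.6256 -0.1706  0.048 ]
 [ 0.6187 -0.4017  0.048 ]
 [ 0.5528 -0.3983  0.048 ]
 [ 0.5595 -0.1683  0.048 ]] [ 0.58911415 -0.28475027  0.048     ] [np.float64(0.06613836599119244), np.float64(0.23115911006640835), np.float64(0.06599084267641192), np.float64(0.23010014291853503)]
rack [ 0.66  -0.012  0.1  ]
rack [ 0.658 -0.052  0.1  ]
rack [0.42 0.01 0.1 ]
rack [ 0.419 -0.026  0.1  ]
```

View pics/topcrop.png

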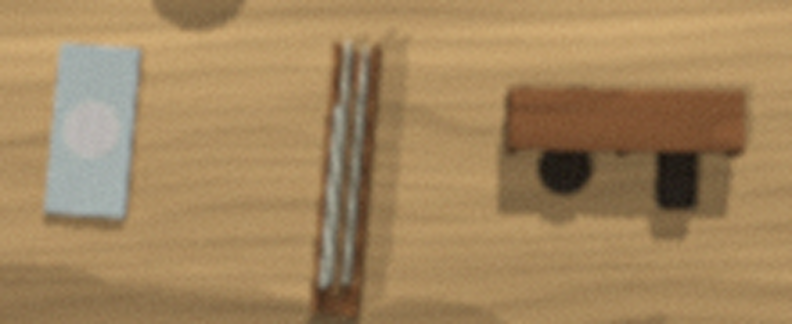

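View pics/sidecrop.png

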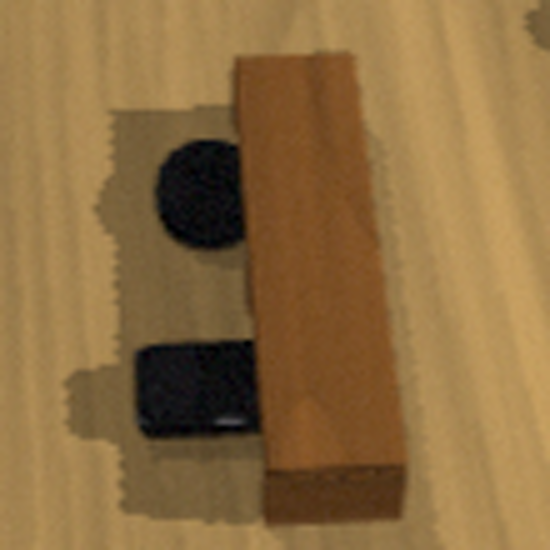

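Candidates in the top view:

| Object | Pixel | Verdict |
|---|---|---|
| Bar, right bay of the oak ledge | (358,215) | Target: it measures about 38 wide with 45 mm sticking out |
| Puck, left bay | (327,212) | Leave alone |
| Green ledge look-alike | (320,271) | Decoy |
| Turquoise ledge look-alike | (431,193) | Decoy |
| Silvery plate | (196,202) | Target plate |
| Purple slab | (139,191) | Decoy |

The close crops confirm the bar and the silvery plate.

Call:
move_arm:
  plan:
    - [0,0,0,0,0,-0.0407]
    - [0,0,0,0,0,-0.0407]
    - [0,0,0,0,0,-0.0407]
    - [-1,0,0,0,0,0]
    - [-1,0,0,0,0,0]
  claw: -1
  force: 40

```text
clock: 0.65
position: [0.2842, 0.5796, 0.2312]
tool_rot: [-3.141, -0.0, -3.14]
force: [-0.3, 0.5, 0.7]
grip_width: 0.0855
```

Run:
```python
from h import *
s=bot.observe();print(s['clock'],s['position'],s['tool_rot'],s['qpos'],bot.grip_point_offset)
c=viewer.camera_info('wrist');print(np.array(c['R']).round(3), c['K']); print(ray(c,281,210,0.01))
```

```text
0.65 [0.28422018 0.57955573 0.23119255] [-3.14139918e+00 -3.47811299e-04 -3.14025854e+00] [-1.12806716  0.55655291 -0.11984377  1.53753261  0.07248199  1.05216295
  0.30617508] 0.0187
[[-0.001  1.     0.001]
 [ 0.951  0.001  0.308]
 [ 0.308  0.001 -0.951]] [[321.41035323   0.         281.7439747 ]
 [  0.         321.41035323 206.12203157]
 [  0.           0.           1.        ]]
[0.32888961 0.57914333 0.01      ]
```

Call:
move_arm:
  plan:
    - [-0.9,-1,0,0,0,0]
    - [-0.9,-1,0,0,0,0]
    - [-0.9,-1,0,0,0,0]
    - [-0.9,-1,0,0,0,0]
    - [-0.9,-1,0,0,0,0]

```text
clock: 1.15
position: [0.3972, 0.4533, 0.2311]
tool_rot: [-3.141, -0.0, 3.141]
force: [0.7, 1.2, 0.8]
grip_width: 0.0853
```

Call:
move_arm:
  plan:
    - [-0.9,-1,0,0,0,0]
    - [-0.9,-1,0,0,0,0]
    - [-0.9,-1,0,0,0,0]
    - [-0.9,-1,0,0,0,0]
    - [-0.9,-1,0,0,0,0]

```text
clock: 1.65
position: [0.5097, 0.3283, 0.2312]
tool_rot: [-3.141, -0.0, 3.141]
force: [0.5, 0.1, 0.2]
grip_width: 0.0858
```

Call:
move_arm:
  plan:
    - [0,-1,0,0,0,0]
    - [0,-1,0,0,0,0]
    - [0,-1,0,0,0,0]
    - [0,-0.5,0,0,0,0]
    - [0,0,0,0,0,0]

```text
clock: 2.15
position: [0.5092, 0.2405, 0.2314]
tool_rot: [-3.141, 0.0, 3.139]
force: [0.6, -1.0, 0.2]
grip_width: 0.0855
```

Run:
```python
from h import *
s=bot.observe();c=viewer.camera_info('wrist');im=viewer.grab_frame('wrist');save('wplate',im)
print(s['clock'],s['position'],s['tool_rot'],s['qpos'],s['qd'].max())
for p in [(.6,.236,.01)]: print(proj(c,p))
```

```text
2.15 [0.50924737 0.24049232 0.23142642] [-3.14114357e+00  1.34623763e-04  3.13923854e+00] [-0.50179108  0.42327129 -0.060904    1.76435248  0.03118443  0.95501715
  0.9930913 ] 0.014010775505844782
[277.97736921 245.13894133]
```

View pics/wplate.png

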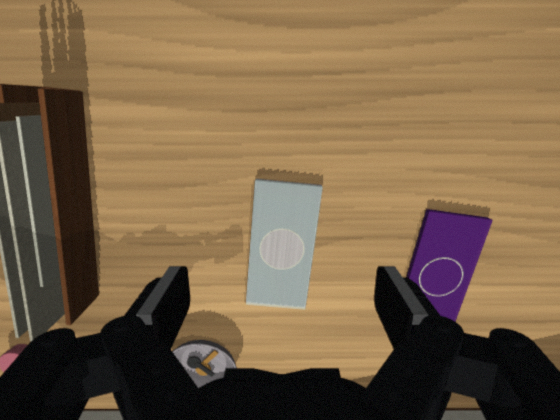

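The plate is at (283,245) with its pale mark at (282,249), the rack is at far left (40,200), and the purple decoy is at right (447,270). I'll measure the plate now.

Run:
```python
from h import *
c=viewer.camera_info('wrist');t=cv2.imread('pics/wplate.png');hsv=cv2.cvtColor(t,cv2.COLOR_BGR2HSV)
print(hsv[220,275],hsv[249,282],hsv[150,282],hsv[184,290])
m=((hsv[...,1]<90)&(hsv[...,2]>110)).astype(np.uint8);m[:, :230]=0;m[:,340:]=0;m[330:]=0
m=cv2.morphologyEx(m,cv2.MORPH_CLOSE,np.ones((9,9)))
m=cv2.morphologyEx(m,cv2.MORPH_OPEN,np.ones((5,5)))
cn=max(cv2.findContours(m,0,cv2.CHAIN_APPROX_NONE)[0],key=cv2.contourArea)
W=np.array([ray(c,*p[0],0.010)[:2] for p in cn],np.float32)
r=cv2.minAreaRect(W*1000);print(r);print(cv2.approxPolyDP(cn,4,True).reshape(-1,2))
for p in cv2.approxPolyDP(cn,4,True).reshape(-1,2): print(ray(c,*p,.01).round(4))
ell=((hsv[...,1]<35)&(m>0)).astype(np.uint8);ell=cv2.morphologyEx(ell,cv2.MORPH_OPEN,np.ones((5,5)))
n,l,st,ce=cv2.connectedComponentsWithStats(ell)
for i in range(1,n):
  if st[i,4]>100: print(st[i],ce[i],ray(c,*ce[i],.01))
# rack visible right edge bottom
for p in [(85,92),(99,293)]: print('rack base',ray(c,*p,0.05))
```

```text
[ 83  12 165] [ 21  10 178] [ 18 116 169] [ 79  13 155]
((603.8800659179688, 242.2173309326172), (80.53363800048828, 172.1448974609375), 84.28144836425781)
[[255 179]
 [246 304]
 [304 309]
 [322 186]]
[0.516  0.2116 0.01  ]
[0.6848 0.1952 0.01  ]
[0.6927 0.2719 0.01  ]
[0.5244 0.2895 0.01  ]
[ 246  179   76  129 7913] [281.88702136 242.16049539] [0.59581071 0.24262763 0.01      ]
rack base [0.42192516 0.05593202 0.05      ]
rack base [0.64167518 0.03039613 0.05      ]
```

Run:
```python
from h import *
c=viewer.camera_info('wrist');t=cv2.imread('pics/wplate.png')
a=t.astype(int);d=cv2.GaussianBlur((a[...,2]-a[...,0]).astype(np.float32),(3,3),0) # R-B
print(d[249,282],d[215,275],d[290,275])
m=(d>-2).astype(np.uint8); m[:215]=0;m[285:]=0;m[:,:256]=0;m[:,308:]=0
m=cv2.morphologyEx(m,cv2.MORPH_OPEN,np.ones((5,5)))
cn=max(cv2.findContours(m,0,1)[0],key=cv2.contourArea)
W=np.array([ray(c,*p[0],0.010)[:2] for p in cn],np.float32)*1000
print(cv2.boundingRect(cn),cv2.minEnclosingCircle(W),cv2.fitEllipse(W))
```

```text
8.0 -6.4375 -6.6875
(259, 228, 46, 42) ((605.2798461914062, 242.1875), 29.367372512817383) ((605.0452270507812, 242.1735382080078), (56.89598846435547, 57.21549606323242), 48.13589859008789)
```

Call:
move_arm:
  plan:
    - [0,-1,-0.4,0,0,0]
    - [0,-1,-0.4,0,0,0]
    - [0,-1,-0.2,0,0,0]
    - [0,-1,0,0,0,0]
    - [0,-1,0,0,0,0]

```text
clock: 2.7
position: [0.5091, 0.1176, 0.2565]
tool_rot: [3.141, 0.0, -3.14]
force: [0.2, 0.9, -0.4]
grip_width: 0.0854
```

Call:
move_arm:
  plan:
    - [0.4,-1,0,0,0,0]
    - [0.4,-1,0,0,0,0]
    - [0.4,-1,0,0,0,0]
    - [0.4,-1,0,0,0,0]
    - [0.4,-1,0,0,0,0]

```text
clock: 3.2
position: [0.459, -0.0076, 0.2564]
tool_rot: [3.141, 0.0, -3.14]
force: [1.0, 0.0, 0.6]
grip_width: 0.0858
```

Call:
move_arm:
  plan:
    - [0.4,-1,0,0,0,0]
    - [0.2,-1,0,0,0,0]
    - [0.2,-1,0,0,0,0]
    - [0,-1,0,0,0,0]
    - [0,-1,0,0,0,0]

```text
clock: 3.7
position: [0.4396, -0.1329, 0.2565]
tool_rot: [3.141, 0.001, -3.14]
force: [1.0, 0.6, 1.1]
grip_width: 0.0855
```

Call:
move_arm:
  plan:
    - [0,-1,0,0,0,0]
    - [0,-1,0,0,0,0]
    - [0,-1,0,0,0,0]
    - [0,-1,0,0,0,0]
    - [0,-1,0,0,0,0]

```text
clock: 4.2
position: [0.4399, -0.258, 0.2563]
tool_rot: [3.141, 0.0, -3.14]
force: [0.3, -0.5, 0.1]
grip_width: 0.0856
```

Call:
move_arm:
  plan:
    - [0,-1,0,0,0,0]
    - [0,-1,0,0,0,0]
    - [0,-0.8,0,0,0,0]
    - [0,0,0,0,0,0]
    - [0,0,0,0,0,0]

```text
clock: 4.7
position: [0.4396, -0.3272, 0.256]
tool_rot: [3.141, -0.0, -3.141]
force: [0.6, 0.7, -0.3]
grip_width: 0.0856
```

Run:
```python
from h import *
s=bot.observe();c=viewer.camera_info('wrist');im=viewer.grab_frame('wrist');save('wcase',im)
print(s['clock'],s['position'],s['tool_rot'],s['qpos'])
```

```text
4.7 [ 0.43963345 -0.32718218  0.25599301] [ 3.14111441e+00 -2.37254722e-04 -3.14093693e+00] [ 0.38684513  0.37732387  0.19288628  1.78430656 -0.08499617  0.98845067
  2.18477279]
```

View pics/wcase.png

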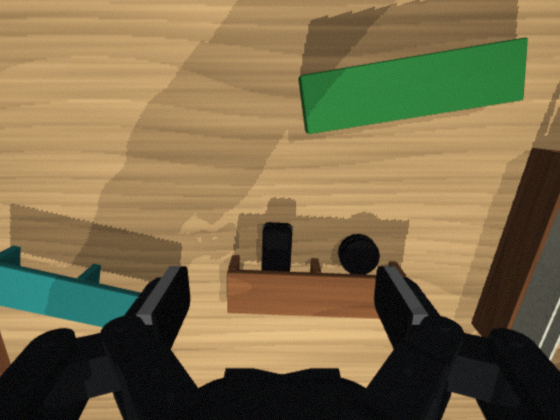

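The wrist view shows the bar at (277,247) in the ledge's left-of-image bay and the puck at (358,253). I'll measure the bar at several heights.

Run:
```python
from h import *
c=viewer.camera_info('wrist');t=cv2.imread('pics/wcase.png')
cv2.imwrite('pics/wcasecrop.png',cv2.resize(t[200:330,215:415],None,fx=4,fy=4,interpolation=cv2.INTER_CUBIC))
g=cv2.GaussianBlur(t,(3,3),0).max(2)
for v in range(224,272,6):
    row=g[v,240:310].astype(int); xs=np.where(row<50)[0]+240
    if len(xs): print(v,xs.min(),xs.max(),ray(c,xs.min()-.5,v,.02)[:2].round(4),ray(c,xs.max()+.5,v,.02)[:2].round(4))
for u in (268,276,284):
    col=np.where(g[210:275,u]<50)[0]+210; print(u,col.min(),col.max(),ray(c,u,col.min()-.5,.021).round(4),ray(c,u,col.max(),.028).round(4))
print('ledge front top corners',[ray(c,*p,.048).round(4) for p in [(228,272),(405,278)]])
```

```text
224 265 288 [ 0.508  -0.3479] [ 0.508  -0.3176]
230 263 291 [ 0.5162 -0.3505] [ 0.5161 -0.3137]
236 263 291 [ 0.5244 -0.3507] [ 0.5244 -0.3137]
242 263 290 [ 0.5328 -0.3508] [ 0.5327 -0.3149]
248 262 290 [ 0.5412 -0.3523] [ 0.5412 -0.3148]
254 262 290 [ 0.5498 -0.3524] [ 0.5498 -0.3147]
260 262 289 [ 0.5585 -0.3526] [ 0.5584 -0.3159]
266 262 289 [ 0.5672 -0.3527] [ 0.5672 -0.3158]
268 223 270 [ 0.5056 -0.3434  0.021 ] [ 0.5687 -0.3439  0.028 ]
276 223 271 [ 0.5056 -0.3333  0.021 ] [ 0.5701 -0.3335  0.028 ]
284 223 271 [ 0.5056 -0.3233  0.021 ] [ 0.5701 -0.3231  0.028 ]
ledge front top corners [array([ 0.5603, -0.3921,  0.048 ]), array([ 0.5686, -0.1737,  0.048 ])]
```

View pics/wcasecrop.png

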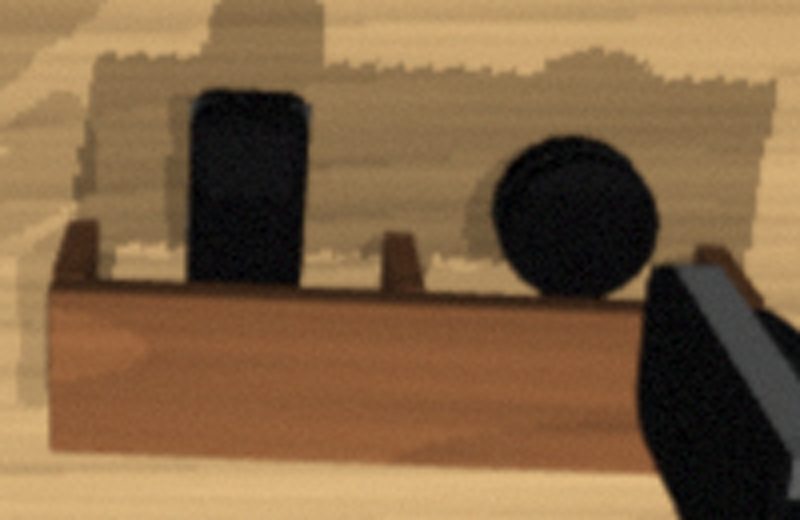

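Call:
move_arm:
  plan:
    - [0,0,0,0,0,0.012]
    - [-0.94,-0.02,0.9,0,0,0]
    - [-0.94,-0.02,1,0,0,0]
    - [-0.93,-0.02,1,0,0,0]
    - [-0.93,-0.02,1,0,0,0]
  claw: -0.4

```text
clock: 5.25
position: [0.5339, -0.332, 0.1579]
tool_rot: [3.141, 0.001, 3.105]
force: [1.1, -1.5, 0.3]
grip_width: 0.0597
```

Call:
move_arm:
  plan:
    - [0,0,1,0,0,0]
    - [0,0,1,0,0,0]
    - [0,0,0.6,0,0,0]
    - [0,0,0,0,0,0]
    - [0,0,0,0,0,0]

```text
clock: 5.75
position: [0.5327, -0.3334, 0.0947]
tool_rot: [-3.141, 0.001, 3.104]
force: [1.0, -0.8, 0.3]
grip_width: 0.0594
```

Run:
```python
from h import *
s=bot.observe();c=viewer.camera_info('wrist');im=viewer.grab_frame('wrist');save('w3',im)
print(s['clock'],s['position'],s['tool_rot'],s['qpos'],s['grip_width'])
```

```text
5.75 [ 0.53267524 -0.33337324  0.09465179] [-3.14138258e+00  6.50311587e-04  3.10407743e+00] [ 0.36440684  0.69777414  0.15147503  1.7028159  -0.14268439  0.75107925
  2.11868583] 0.05943716174035579
```

View pics/w3.png

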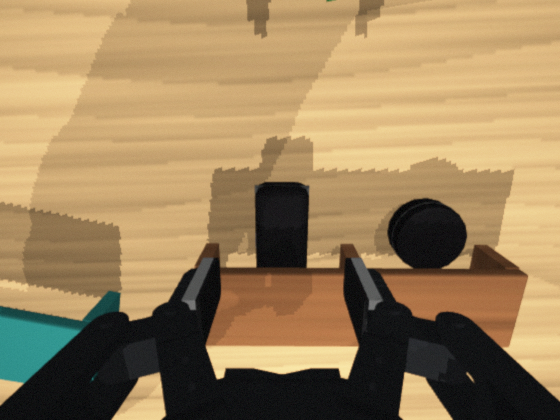

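The fingers straddle the bar: it is centred at u≈281, with its front edge at v≈183 and the roof edge at v≈270.

Run:
```python
from h import *
c=viewer.camera_info('wrist')
print('front',[ray(c,281,v,z).round(4) for v,z in((183,.014),(183,.02))],'roof',ray(c,281,269,.048).round(4), 'sides',ray(c,256,225,.02),ray(c,309,225,.02))
print('edges far',ray(c,256,260,.02),ray(c,308,260,.02))
```

```text
front [array([ 0.51 , -0.333,  0.014]), array([ 0.5085, -0.3329,  0.02  ])] roof [ 0.56   -0.3348  0.048 ] sides [ 0.5390537  -0.35221601  0.02      ] [ 0.54051448 -0.31382626  0.02      ]
edges far [ 0.56723416 -0.35398687  0.02      ] [ 0.56872256 -0.31490663  0.02      ]
```

Call:
move_arm:
  plan:
    - [0,0,0.8,0,0,0]
    - [0,0,0.8,0,0,0]
    - [0,0,0.8,0,0,0]
    - [0,0,0.8,0,0,0]
    - [0,0,0,0,0,0]

```text
clock: 6.3
position: [0.5317, -0.3331, 0.013]
tool_rot: [3.141, -0.001, 3.104]
force: [0.1, 0.9, 0.2]
grip_width: 0.06
```

Run:
```python
from h import *
s=bot.observe();save('w4',viewer.grab_frame('wrist'));save('s4',cv2.resize(viewer.grab_frame('side')[240:330,230:340],None,fx=5,fy=5))
print(s['clock'],s['position'],s['tool_rot'],s['force'])
```

```text
6.3 [ 0.5317072  -0.33311555  0.01295232] [ 3.14075406e+00 -1.41686198e-03  3.10376712e+00] [0.1071121  0.87556698 0.21208904]
```

View pics/w4.png

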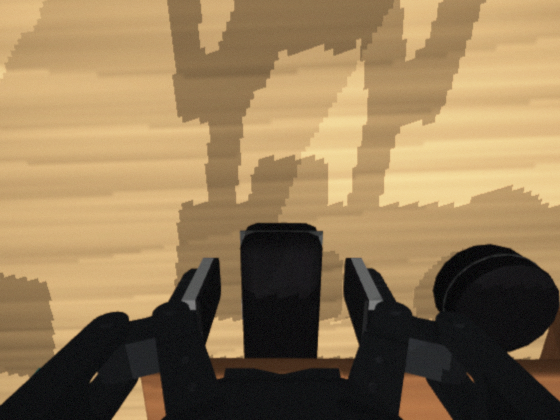

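View pics/s4.png

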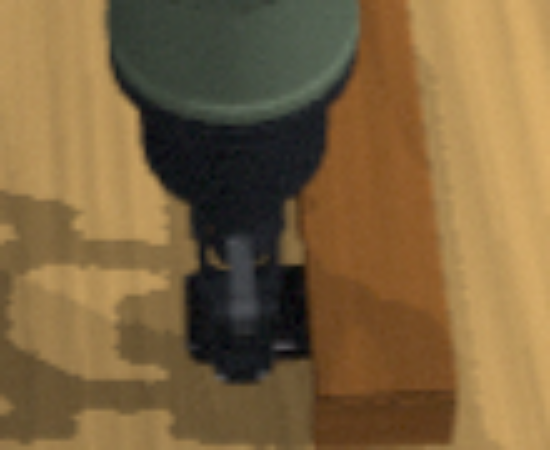

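Call:
move_arm:
  plan:
    - [-0.1,0,0.25,0,0,0]
    - [0,0,0.23,0,0,0]
    - [0,0,0,0,0,0]

```text
clock: 6.7
position: [0.5346, -0.3335, 0.0015]
tool_rot: [3.141, -0.0, 3.104]
force: [-0.3, 0.0, -0.3]
grip_width: 0.0597
```

Call:
move_arm:
  plan:
    - [0,0,0,0,0,0]
    - [0,0,0,0,0,0]
    - [0,0,0,0,0,0]
    - [0,0,0,0,0,0]
    - [0,0,0,0,0,0]
  claw: 1
  force: 40

```text
clock: 7.2
position: [0.5348, -0.3339, 0.0022]
tool_rot: [-3.141, 0.0, 3.104]
force: [-0.7, -0.7, 5.6]
grip_width: 0.0373
```

Run:
```python
from h import *
s=bot.observe()
print(s['clock'],s['position'],s['tool_rot'],s['force'],s['grip_width'])
```

```text
7.2 [ 0.53481858 -0.33386653  0.00217966] [-3.14131025e+00  4.38173390e-04  3.10350337e+00] [-0.72557657 -0.68418795  5.58671059] 0.03727152061690756
```

The grip is on the bar at 37 mm. I'll lift it 2 mm and draw it straight out.

Call:
move_arm:
  plan:
    - [0,0,-0.08,0,0,0]
    - [0.2,0,0,0,0,0]
    - [0.5,0,0,0,0,0]
    - [0.6,0,0,0,0,0]
    - [0.6,0,0,0,0,0]

```text
clock: 7.7
position: [0.4862, -0.3317, 0.0037]
tool_rot: [3.141, -0.0, 3.104]
force: [-0.0, -0.8, -1.0]
grip_width: 0.0373
```

Call:
move_arm:
  plan:
    - [0.6,0,0,0,0,0]
    - [0.5,0,0,0,0,0]
    - [0.3,0,0,0,0,0]
    - [0,0,0,0,0,0]

```text
clock: 8.1
position: [0.4514, -0.3307, 0.0039]
tool_rot: [3.141, -0.0, 3.103]
force: [0.6, -0.5, -0.5]
grip_width: 0.0372
```

Run:
```python
from h import *
s=bot.observe();save('w5',viewer.grab_frame('wrist'));save('s5',cv2.resize(viewer.grab_frame('side')[240:330,210:340],None,fx=5,fy=5))
print(s['clock'],s['position'],s['tool_rot'],s['force'],s['grip_width'])
```

```text
8.1 [ 0.45136874 -0.3306941   0.00386211] [ 3.14149218e+00 -4.71262243e-04  3.10291741e+00] [ 0.6393307  -0.48341674 -0.53705217] 0.03722245773054094
```

View pics/w5.png

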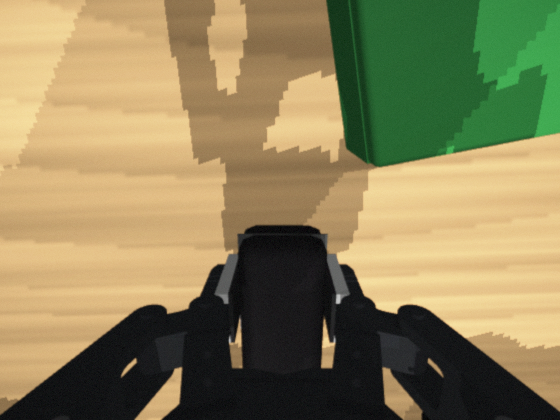

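View pics/s5.png

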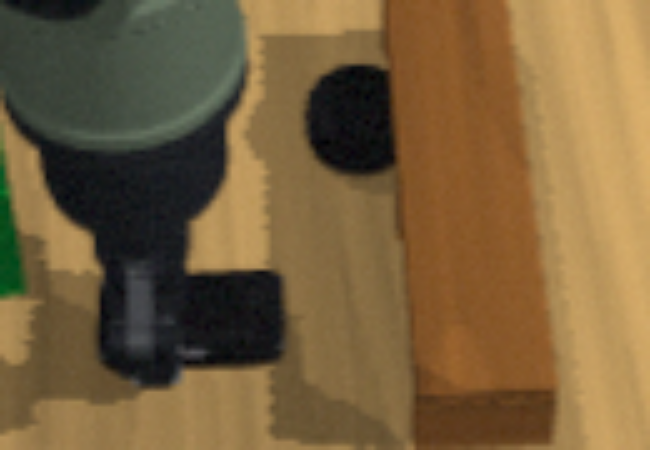

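The bar is fully out of the ledge, with its free end at side-crop (283,315), and the puck is undisturbed. Lifting straight up next.

Call:
move_arm:
  plan:
    - [0,0,-0.3,0,0,0]
    - [0,0,-0.8,0,0,0]
    - [0,0,-0.8,0,0,0]
    - [0,0,-0.8,0,0,0]
    - [0,0,-0.8,0,0,0]

```text
clock: 8.7
position: [0.4528, -0.3304, 0.0927]
tool_rot: [-3.141, 0.001, 3.104]
force: [0.8, -0.0, -0.4]
grip_width: 0.0374
```

Call:
move_arm:
  plan:
    - [0,0,-1,0,0,0]
    - [0,0,-1,0,0,0]
    - [0,0,-1,0,0,0]
    - [0,0,-0.5,0,0,0]
    - [0,0,0,0,0,0]

```text
clock: 9.2
position: [0.4531, -0.3308, 0.1804]
tool_rot: [-3.14, 0.003, 3.104]
force: [0.1, -0.4, -0.8]
grip_width: 0.0376
```

Run:
```python
from h import *
s=bot.observe();cw=viewer.camera_info('wrist');save('w6',viewer.grab_frame('wrist'));im=viewer.grab_frame('side');save('s6',cv2.resize(im[150:330,180:340],None,fx=3.3,fy=3.3))
print(s['clock'],s['position'],s['tool_rot'],s['force'],s['grip_width'])
```

```text
9.2 [ 0.45314258 -0.3308081   0.18039921] [-3.14038082e+00  2.55380575e-03  3.10396578e+00] [ 0.11953411 -0.44084136 -0.83021623] 0.03755587312534093
```

View pics/w6.png

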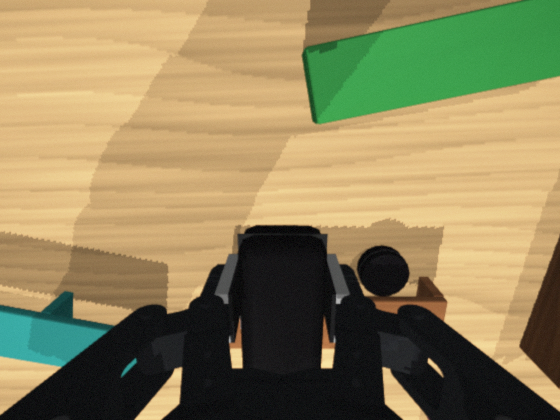

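View pics/s6.png

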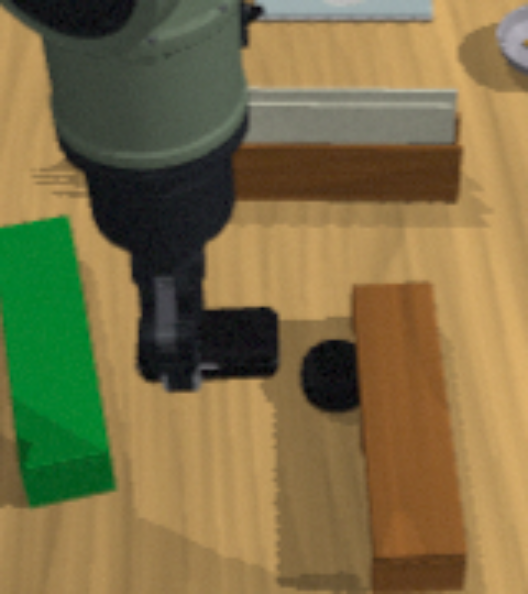

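Run:
```python
from h import *
c=viewer.camera_info('wrist');s=bot.observe();p=s['position']
for n in('w5','w6'):
    g=cv2.GaussianBlur(cv2.imread(f'pics/{n}.png'),(3,3),0).max(2)
    for u in(265,282,300):
        col=np.where(g[200:300,u]<45)[0]+200;print(n,u,col[:3],end=' ')
    row=np.where(g[250,225:340]<45)[0]+225;print(row.min(),row.max())
for v,z in((226,.014),(226,.021),(233,.026)):
    print('front wrt tcp', ray(c,282,v,p[2]-.002+z)-p)
```

```text
w5 265 [226 227 228] w5 282 [226 227 228] w5 300 [226 227 228] 239 325
w6 265 [226 227 228] w6 282 [226 227 228] w6 300 [227 228 229] 239 325
front wrt tcp [-0.02671314  0.00146037  0.012     ]
front wrt tcp [-0.02946892  0.0015508   0.019     ]
front wrt tcp [-0.02845279  0.00150327  0.024     ]
```

There is no slip: the wrist silhouette is the same before and after the lift. The case centre lies about 15 mm ahead of the TCP. Carrying it over the rack with about 78 mm of clearance.

Call:
move_arm:
  plan:
    - [0,0,0,0,0,0.0097]
    - [0,0.2,0,0,0,0.0097]
    - [-0.12,0.5,0,0,0,0]
    - [-0.15,0.8,0,0,0,0]
    - [-0.15,0.8,0,0,0,0]

```text
clock: 9.8
position: [0.4683, -0.273, 0.1781]
tool_rot: [3.141, -0.001, 3.043]
force: [1.0, 0.0, -0.6]
grip_width: 0.0372
```

Call:
move_arm:
  plan:
    - [-0.15,0.9,0,0,0,0]
    - [-0.15,0.9,0,0,0,0]
    - [-0.15,0.9,0,0,0,0]
    - [-0.15,0.9,0,0,0,0]
    - [-0.15,0.9,0,0,0,0]

```text
clock: 10.3
position: [0.498, -0.1624, 0.1782]
tool_rot: [3.141, -0.001, 3.043]
force: [1.0, -0.1, -0.6]
grip_width: 0.0375
```

Call:
move_arm:
  plan:
    - [-0.15,0.9,0,0,0,0]
    - [-0.15,0.9,0,0,0,0]
    - [-0.15,0.9,0,0,0,0]
    - [-0.15,0.9,0,0,0,0]
    - [-0.15,0.9,0,0,0,0]

```text
clock: 10.8
position: [0.5276, -0.0523, 0.1782]
tool_rot: [3.142, -0.001, 3.043]
force: [0.2, 0.0, -0.6]
grip_width: 0.0373
```

Call:
move_arm:
  plan:
    - [-0.15,0.9,0,0,0,0]
    - [-0.15,0.9,0,0,0,0]
    - [-0.15,0.9,0,0,0,0]
    - [-0.15,0.9,0,0,0,0]
    - [-0.15,0.9,0,0,0,0]

```text
clock: 11.3
position: [0.5572, 0.0578, 0.1782]
tool_rot: [-3.141, -0.001, 3.043]
force: [1.0, -1.4, -0.8]
grip_width: 0.0373
```

Call:
move_arm:
  plan:
    - [-0.15,0.9,0,0,0,0]
    - [-0.15,0.9,0,0,0,0]
    - [-0.08,0.9,0,0,0,0]
    - [0,0.8,0,0,0,0]
    - [0,0.6,0,0,0,0]

```text
clock: 11.8
position: [0.5765, 0.1592, 0.1781]
tool_rot: [-3.142, -0.001, 3.044]
force: [0.2, 0.5, -0.7]
grip_width: 0.0371
```

Run:
```python
from h import *
s=bot.observe()
print(s['clock'],s['position'],s['tool_rot'],s['force'],s['grip_width'],s['qpos'])
```

```text
11.8 [0.57647121 0.15919355 0.17806453] [-3.14155513e+00 -1.12601828e-03  3.04428189e+00] [ 0.17527887  0.54253898 -0.68052164] 0.037074000016160534 [-0.45882225  0.54363547  0.13023766  1.7303762  -0.08827171  0.87429403
  1.18307975]
```

Call:
move_arm:
  plan:
    - [-0.05,0.9,0,0,0,0]
    - [-0.05,0.9,0,0,0,0]
    - [-0.05,0.8,0,0,0,0]
    - [-0.04,0.5,0,0,0,0]
    - [0,0.31,0,0,0,0]

```text
clock: 12.3
position: [0.5902, 0.2424, 0.1785]
tool_rot: [-3.141, -0.0, 3.043]
force: [-0.5, -0.2, -0.2]
grip_width: 0.0372
```

Call:
move_arm:
  plan:
    - [0,0,0.6,0,0,0]
    - [0,0,1,0,0,0]
    - [0,0,1,0,0,0]
    - [0,0,1,0,0,0]
    - [0,0,0.8,0,0,0]

```text
clock: 12.8
position: [0.5896, 0.2397, 0.0665]
tool_rot: [-3.14, -0.001, 3.041]
force: [-0.5, 0.5, -0.7]
grip_width: 0.0374
```

Call:
move_arm:
  plan:
    - [0,0,0.6,0,0,0]
    - [0,0,0.2,0,0,0]
    - [0,0,0,0,0,0]
    - [0,0,0,0,0,0]

```text
clock: 13.2
position: [0.5907, 0.2413, 0.0495]
tool_rot: [3.141, 0.001, 3.042]
force: [0.4, 0.4, -0.4]
grip_width: 0.0369
```

Run:
```python
from h import *
s=bot.observe()
print(s['clock'],s['position'],s['tool_rot'],s['force'],s['grip_width'])
w=viewer.grab_frame('wrist');save('w7',w);im=viewer.grab_frame('side');t=viewer.grab_frame('top');save('s7raw',im);save('t7raw',t)
a=cv2.resize(im[110:190,225:345],None,fx=5,fy=5,interpolation=cv2.INTER_CUBIC)
save('s7',a);save('t7',cv2.resize(t[165:240,150:250],None,fx=5,fy=5))
```

```text
13.2 [0.59066976 0.24132698 0.04951943] [3.14118858e+00 8.84012524e-04 3.04246585e+00] [ 0.37991808  0.3658558  -0.4298985 ] 0.03692736035662663
```

View pics/w7.png

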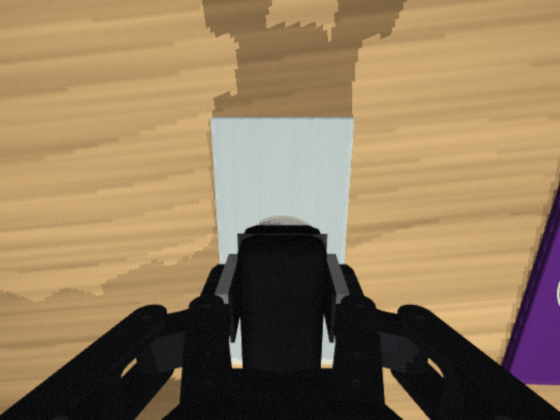

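View pics/s7.png

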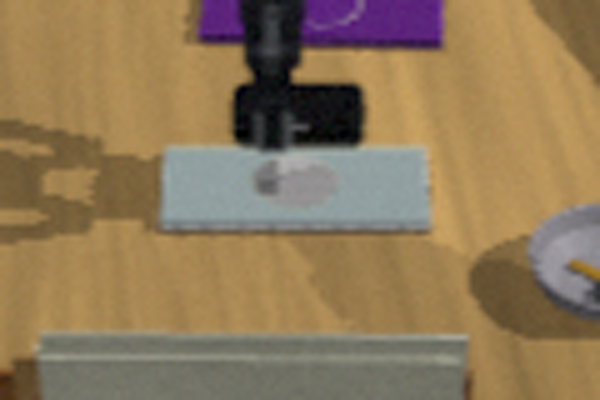

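View pics/t7.png

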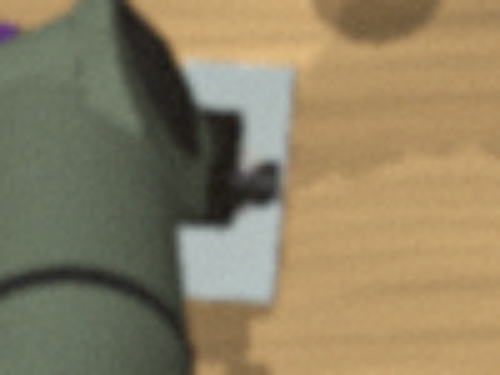

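The plate edge is level in the wrist view, from (211,118) to (353,118), and the case at u 239–325 sits centred over it. I'll measure the offset.

```bash
cat > m.py <<'E'
from h import *
import sys
def meas(n,c,p,psi):
    t=cv2.imread(f'pics/{n}.png');a=cv2.GaussianBlur(t,(3,3),0).astype(int);d=a[...,2]-a[...,0]
    tx=np.array([np.cos(psi),np.sin(psi)]);ty=np.array([np.sin(psi),-np.cos(psi)])
    L=[];Rr=[];T=[]
    for v in range(130,205,5):
        xs=np.where((d[v,180:400]<15))[0]+180
        L.append(ray(c,xs.min()-.5,v,.01)[:2]);Rr.append(ray(c,xs.max()+.5,v,.01)[:2])
    for u in range(225,345,10):
        ys=np.where(d[90:200,u]<15)[0]+90;T.append(ray(c,u,ys.min()-.5,.01)[:2])
    f=lambda P:np.array([[(q-p[:2])@tx,(q-p[:2])@ty] for q in P])
    L,Rr,T=f(L),f(Rr),f(T)
    print('L fit(slope,y)',np.polyfit(L[:,0],L[:,1],1),'R',np.polyfit(Rr[:,0],Rr[:,1],1),'T',np.polyfit(T[:,1],T[:,0],1))
    print('L y',L[:,1].mean(),'R y',Rr[:,1].mean(),'mid',(L[:,1].mean()+Rr[:,1].mean())/2,'near edge x',T[:,0].mean(),'-> centre x',T[:,0].mean()-.085)
E
python3 - <<'E'
from m import *
c=viewer.camera_info('wrist');s=bot.observe();meas('w7',c,s['position'],s['tool_rot'][2])
t=cv2.imread('pics/w7.png');g=cv2.GaussianBlur(t,(3,3),0).max(2);p=s['position']
for v in(238,250): 
    r=np.where(g[v,225:340]<45)[0]+225;print(v,r.min(),r.max(),[ (ray(c,u,v,p[2]+.018)-p).round(4) for u in(r.min()-.5,r.max()+.5)])
E
```

```text
L fit(slope,y) [ 0.00226087 -0.03863217] R [0.00400201 0.03906777] T [-0.00023831  0.07050783]
L y -0.038533714636692924 R y 0.0392419095326406 mid 0.00035409744797383624 near edge x 0.07050795356300904 -> centre x -0.014492046436990966
238 240 322 [array([-0.0254, -0.0149,  0.018 ]), array([-0.0219,  0.0197,  0.018 ])]
250 239 325 [array([-0.02  , -0.0161,  0.018 ]), array([-0.0163,  0.0207,  0.018 ])]
```

Everything agrees within about 1 mm and 0.2°. Lowering most of the way, then checking height and level with the side camera.

Call:
move_arm:
  plan:
    - [0,0,0.3,0,0,0]
    - [0,0,0.3,0,0,0]
    - [0,0,0.2,0,0,0]
    - [0,0,0,0,0,0]
    - [0,0,0,0,0,0]

```text
clock: 13.85
position: [0.5901, 0.2413, 0.0286]
tool_rot: [-3.141, -0.0, 3.043]
force: [-0.4, 0.0, -0.9]
grip_width: 0.0373
```

Run:
```python
from m import *
s=bot.observe();c=viewer.camera_info('wrist');p=s['position']
print(s['clock'],p,s['tool_rot'],s['force'],s['grip_width'])
save('w8',viewer.grab_frame('wrist'));im=viewer.grab_frame('side');save('s8raw',im)
save('s8',cv2.resize(im[115:175,240:330],None,fx=7,fy=7,interpolation=cv2.INTER_CUBIC))
meas('w8',c,p,s['tool_rot'][2])
cs=viewer.camera_info('side');b=p[2]-.002
cx,cy=p[0]+.015,p[1]
g=im.max(2)
for u in range(274,300,3):
    r=np.where(g[120:165,u]<70)[0]+120; print(u,r.min(),r.max())
for z in(0,.003,.007,.014,.021,.028):print(z,proj(cs,[cx+.02,cy-.019,b+z]).round(1))
for yo,z in((-.012,0),(-.0140,.002),(-.017,.002),(.012,.028),(.017,.026)):print(yo,z,proj(cs,[cx+.02,cy+yo,b+z]).round(1))
```

```text
13.85 [0.5901409  0.24127518 0.02855522] [-3.14131320e+00 -3.42857647e-04  3.04265848e+00] [-0.36374981  0.00792429 -0.89338973] 0.037327074421909974
L fit(slope,y) [ 0.00277976 -0.03835025] R [0.00580421 0.03894216] T [-0.00020908  0.0699974 ]
L y -0.03821806037102972 R y 0.03921803432664383 mid 0.000499986977807055 near edge x 0.06999748286800898 -> centre x -0.015002517131991022
274 120 144
277 120 144
280 120 145
283 120 144
286 132 144
289 132 144
292 132 143
295 133 143Traceback (most recent call last):
  File "<stdin>", line 11, in <module>
    return umr_minimum(a, axis, None, out, keepdims, initial, where)
ValueError: zero-size array to reduction operation minimum which has no identity
```

View pics/s8.png

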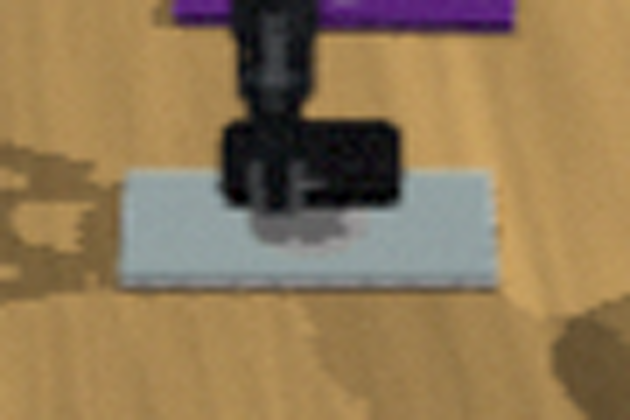

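The side view at clock 13.85 shows the case from (272,132) to (297,144), hovering above the plate's centre with its shadow on the mark. Next I'll compare this with predicted edges.

Run:
```python
from h import *
s=bot.observe();p=s['position'];cs=viewer.camera_info('side')
im=cv2.imread('pics/s8raw.png');g=cv2.GaussianBlur(im,(3,3),0).max(2).astype(float)
def edge(u,v0,v1):  # half-level crossing, bottom edge
    col=g[v0:v1,u];th=(col.min()+col[-3:].mean())/2
    i=np.where(col<th)[0].max();return v0+i+(th-col[i])/(col[i+1]-col[i])
for u in (286,288,290,292,294): print(u,round(edge(u,136,150),2))
psi=s['tool_rot'][2]-np.pi;R=np.array([[np.cos(psi),-np.sin(psi),0],[np.sin(psi),np.cos(psi),0],[0,0,1]])
def sil(bottom,pitch=0):
    # case cross-section (7 mm rounded) bottom silhouette rows at two stations
    out=[]
    for x in(.0,.01,.02,.03):
        a=np.linspace(0,2*np.pi,120)
        best=max((proj(cs,[p[0]+.015,p[1],bottom]+R@[x,sy*12e-3+7e-3*np.cos(t),(.014+sz*7e-3+7e-3*np.sin(t))]) for sy in(-1,1) for sz in(-1,1) for t in a),key=lambda q:q[1])
        out.append(best.round(2))
    return out
for b in(p[2]-.006,p[2]-.002,p[2]+.002): print('bottom',round(b,4),sil(b))
# plate check of side cam: near top edge
q=np.array([.6045,.242,.01])
print('plate near edge pred',[proj(cs,q+R@[x,-.04,0]).round(2) for x in(-.085,0,.085)],'far',[proj(cs,q+R@[x,.04,0]).round(2) for x in(-.085,0,.085)])
for u in(262,305):
  col=cv2.GaussianBlur(im,(3,3),0)[130:162,u].astype(int);print(u,(col[:,2]-col[:,0]).tolist(), col.max(1).tolist())
```

```text
286 144.42
288 144.43
290 144.17
292 144.16
294 144.13
bottom 0.023 [array([283.64, 145.36]), array([286.82, 145.36]), array([290.01, 145.36]), array([293.19, 145.36])]
bottom 0.027 [array([283.64, 144.33]), array([286.83, 144.33]), array([290.02, 144.33]), array([293.22, 144.33])]
bottom 0.031 [array([283.65, 143.29]), array([286.84, 143.29]), array([290.04, 143.3 ]), array([293.24, 143.3 ])]
plate near edge pred [array([256.15, 153.57]), array([283.34, 153.59]), array([310.54, 153.6 ])] far [array([257.24, 138.34]), array([283.32, 138.35]), array([309.41, 138.36])]
262 [91, 90, 89, 90, 91, 90, 90, 86, 69, 32, -1, -13, -15, -15, -15, -15, -15, -15, -15, -14, -13, -14, -15, -14, -8, 9, 40, 72, 85, 85, 86, 86] [179, 178, 177, 177, 177, 177, 176, 174, 173, 167, 163, 161, 162, 162, 161, 161, 161, 161, 161, 160, 160, 161, 160, 151, 137, 123, 125, 147, 165, 168, 169, 169]
305 [96, 96, 96, 96, 95, 94, 95, 93, 74, 35, 1, -13, -15, -15, -14, -14, -14, -15, -15, -16, -15, -15, -15, -14, -9, 9, 42, 72, 81, 81, 81, 80] [190, 190, 189, 189, 188, 187, 187, 187, 184, 173, 165, 162, 161, 161, 161, 161, 160, 160, 160, 161, 161, 161, 160, 153, 138, 121, 126, 148, 160, 160, 159, 157]
```

Run:
```python
from h import *
im=cv2.imread('pics/s8raw.png')
g=im.max(2).astype(float)
def cross(col,th,v0,rev):
    idx=range(len(col)-1)
    cs=[v0+i+(th-col[i])/(col[i+1]-col[i]) for i in idx if (col[i]-th)*(col[i+1]-th)<0]
    return cs[-1] if rev else cs[0]
us=list(range(286,295))
T=[cross(g[126:140,u],90,126,False) for u in us];B=[cross(g[138:150,u],75,138,True) for u in us]
print(np.round(T,2),np.polyfit(us,T,1)[0]);print(np.round(B,2),np.polyfit(us,B,1)[0])
# front (robot side) part
us2=list(range(273,276));print([round(cross(g[126:140,u],90,126,False),2) for u in us2],[round(cross(g[138:150,u],75,138,True),2) for u in us2])
# earlier: on the raw table image s0 for comparison
s0=cv2.imread('pics/side0.png').max(2).astype(float)
us=list(range(270,285));T=[cross(s0[285:302,u],60,285,False) for u in us];B=[cross(s0[302:318,u],60,302,True) for u in us]
print(np.round(T,2),np.polyfit(us,T,1)[0]);print(np.round(B,2),np.polyfit(us,B,1)[0])
```

```text
[131.65 131.66 131.63 131.65 131.67 131.66 131.64 131.62 131.62] -0.0030983115179936097
[144.54 144.59 144.57 144.32 144.11 144.14 144.06 144.04 144.1 ] -0.07701430590450153Traceback (most recent call last):
  File "<stdin>", line 12, in <module>
  File "<stdin>", line 7, in cross
IndexError: list index out of range
```

The top edge is flat (slope −0.003 px/px), so the case is level. Its bottom measures 27 mm, as predicted, so I'll lower it another 7 mm for a 1 cm gap.

Call:
move_arm:
  plan:
    - [0,0.01,0.1,0,0,0]
    - [0,0.01,0.1,0,0,0]
    - [0,0,0.07,0,0,0]
    - [0,0,0,0,0,0]
    - [0,0,0,0,0,0]

```text
clock: 14.45
position: [0.5903, 0.2419, 0.022]
tool_rot: [-3.142, -0.0, 3.043]
force: [0.3, 0.5, -0.2]
grip_width: 0.0371
```

Call:
move_arm:
  plan:
    - [0,0,0,0,0,0]
    - [0,0,0,0,0,0]
    - [0,0,0,0,0,0]

```text
clock: 14.75
position: [0.5903, 0.2419, 0.0221]
tool_rot: [3.142, 0.0, 3.043]
force: [0.3, -0.3, -0.5]
grip_width: 0.0373
```

Run:
```python
from m import *
s=bot.observe();c=viewer.camera_info('wrist');p=s['position']
print(s['clock'],p,s['tool_rot'],s['force'],s['grip_width'],abs(s['qd']).max())
save('w9',viewer.grab_frame('wrist'));im=viewer.grab_frame('side');save('s9raw',im)
meas('w9',c,p,s['tool_rot'][2])
g=im.max(2).astype(float)
for u in(287,290,293):
    col=g[126:152,u];i=[126+k+(85-col[k])/(col[k+1]-col[k]) for k in range(25) if (col[k]-85)*(col[k+1]-85)<0];print(u,np.round(i,2))
cs=viewer.camera_info('side')
R=np.eye(3)
for b in(.016,.018,.020,.022):
    a=np.linspace(0,2*np.pi,200);q=[proj(cs,[p[0]+.035,p[1]+sy*.012+.007*np.cos(t),b+.014+sz*.007+.007*np.sin(t)])[1] for sy in(-1,1) for sz in(-1,1) for t in a];print(b,round(min(q),2),round(max(q),2))
```

```text
14.75 [0.59030275 0.24187975 0.02211551] [3.14159164e+00 7.08320610e-05 3.04273019e+00] [ 0.34226577 -0.30125127 -0.49414885] 0.037348731973876705 0.001992567635262979
L fit(slope,y) [ 0.00627594 -0.03909007] R [0.00105692 0.03852267] T [-0.00027712  0.06987673]
L y -0.03878386325520865 R y 0.03857420304533967 mid -0.00010483010493448838 near edge x 0.0698768356686437 -> centre x -0.015123164331356312
287 [133.53 146.59]
290 [133.55 146.57]
293 [133.54 145.7 ]
0.016 134.04 146.65
0.018 133.52 146.14
0.02 133.0 145.63
0.022 132.47 145.12
```

View pics/s9raw.png

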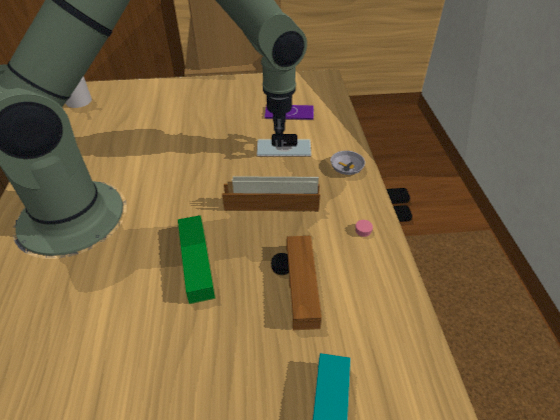

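The side view shows the case over the plate at (285,141), with the round case, dish and tin where they were. It reads the bottom at about 18 mm while the arm reads 20 mm, so I'll raise it 0.75 mm to split the difference.

Call:
move_arm:
  plan:
    - [0,0,-0.03,0,0,0]
    - [0,0,0,0,0,0]
    - [0,0,0,0,0,0]
    - [0,0,0,0,0,0]

```text
clock: 15.25
position: [0.5903, 0.2419, 0.0228]
tool_rot: [-3.142, 0.0, 3.043]
force: [0.5, -0.1, -1.1]
grip_width: 0.0374
```

Run:
```python
from h import *
s=bot.observe();print(s['clock'],s['position'],s['tool_rot'],s['force'],s['grip_width'],abs(s['qd']).max())
print(workorder.job_done())
```

```text
15.25 [0.59028091 0.24185406 0.02280417] [-3.14158842e+00  1.69934652e-05  3.04267231e+00] [ 0.47035407 -0.06718392 -1.14294368] 0.03740678442142219 0.00248054781316635
the job is handed in; nothing more can be done
None
```

The long earbud case is held still, about a centimetre above the glass charging plate. I drew it straight out of the ledge and carried it over the letter rack with about 78 mm to spare. The job was handed in at 15.25 s, with the arm still holding.

- **Position:** in the last wrist picture it was centred within about 0.5 mm, with its length within about 0.3° of the plate's.
- **Level and still:** the tool reads level and the case's top edge is flat in the side view. The grip is firm at 37 mm and the arm is at rest.
- **Height:** two readings disagreed slightly. By the arm's pose the gap is about 10.8 mm; by the side camera it is about 9 mm. I raised the case 0.75 mm to split the difference and did not take another picture after that.
- **Other things:** the round earbud case, key dish and lip balm tin look unmoved by eye in the last side picture.

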